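# Start the scent diffuser: set its dial, seat the covered cartridge lid, lift off the cover

## Robot

A 6-joint arm with a two-finger parallel gripper is mounted at the origin on the work surface. World frame = base frame: x ahead of the robot, y to its left, z up, the work surface at z = 0. Lengths are in m, angles in rad, forces in N, time in s.
With the tool pointing down it reaches from about 0.375 to 0.9 m from the base axis. Payload 3.1 kg.
Tool frame: the origin (TCP) lies between the finger pads; the fingertips stand 14 mm ahead of it and the grasp point (between the pads) lies 5 mm behind it (robot.finger_overhang is the distance from the TCP to the fingertips, in m); z points along the fingers, y is the line along which they close (so a half turn about z gives the same grasp; the last joint's range is limited). The gripper opens to 87 mm and grips with 3 to 60 N. Pads are 19 mm wide; open, the fingers measure 117 mm over their backs; the gripper's body (75 mm by 190 mm) begins 51 mm behind the grasp point.
Start: joints at [-1.504, 0.527, 1.433, -0, 1.181, -0.178], TCP at [0.152, -0.606, 0.237] pointing down, gripper open.
Joint ranges: [-3.08, 3.08], [-0.75, 2.2], [0.22, 2.44], [-1.43, 4.57], [0, 2.65], [-2.85, 2.85]. Speed limits (rad/s): [2.79, 2.79, 3.14, 3.14, 3.14, 3.14].

## Interface

Orientations are given as a unit quaternion [x, y, z, w].
In Python, from rig import monitor, cams, workorder, robot gives the robot as it stands.
- The arm moves only by the tool send_rows, never from a script. Its argument "moves" is one flat list of numbers, 7 for each row, row after row: the opening, from 0 (shut) to 1 (fully open), then the shift along the world's x, y, z in cm, then the turn, a rotation vector about the world's x, y, z in rad. A call has 1 to 5 rows; each row is the pose to reach, as a shift and turn from the pose commanded when the call began; what a row does not reach only later rows make up. A row lasts 1/12 s, in which the tool goes at most 41.7 mm and 7.16 degrees, less where a joint would pass 70% of its speed; a pose out of reach is approached as far as the arm can. A call with a gripper value outside its range is refused whole. The fingers move at their own pace and stop on an object; "grip_force" is the grip in N (left out, the last holds). Time passes only in rows, so rows that repeat a pose let the fingers close. It gives the time, the measured TCP pose, the force, the opening and the grip force at its end, in the units of the state.
- monitor.get_obs(): the state, without advancing time (a new reading comes with each control period).
- cams.camera(name): name is "side" or "top" or "wrist"; returns a dict with "pixels" (420x560x3 uint8, blue, green, red), "range_z" (420x560 float32, m along the optical axis (not along the pixel's ray), 0 where there is no reading), "fovy" (degrees; the focal length in pixels is half the picture's height over the tangent of half this angle, whatever the lens; pixels are square), "cx", "cy" (the principal point, pixels), "rvec" (rotation vector, rad) and "tvec" (3), from world to camera coordinates, as OpenCV has them; the wrist camera has in their place "hand_eye" (4x4, takes a point from camera to tool coordinates, whose origin is the TCP and whose axes are the flange's). Camera axes: x right, y down, z forward; pixel columns grow to the right and rows downward; lengths in m; the calibration is good to about 2 mm. The wrist camera is an equidistant fisheye: a pixel r from the principal point sees the ray r / f radians off the axis. A picture is of the moment at which its call begins: read the wrist's pose just before it.
- workorder.hand_in(): hands the job in; it is judged then, once.
The state is a dict: "time": time; "q": joint angles; "joint_velocities": joint speeds; "joint_torque": joint torques, N m; "position": TCP position; "tool_rot": TCP orientation; "ft_force": force on the tool from outside, world axes, zero at the start; "moment": the same for the moment, N m; "grip_width": finger opening in m; "grip_force": force on a finger pad.
Only numpy, scipy, OpenCV 4.12 (cv2) and the standard library are available. Lean on these libraries where they do the work, as an engineer would, in place of code of your own. Each camera call takes 0.05 s, during which the arm holds its last target. There are 200 camera calls.

## Task

Turn the scent diffuser's dial until its pointer stands at the one long mark on the scale, then pick up the two nested lids together by the steel stem and seat the vented inner lid fully home in the diffuser's pot, still under its wooden cover, and let go. Then take the wooden cover by its collar and lift it straight up off the stem, leaving the inner lid undisturbed in the pot; the lids must not come apart before that. Finish still holding the cover level, with nothing else carrying it, a few centimetres clear above the height of the stem's top, the dial still at the long mark and the other things on the radiator cover left where they are.

Things in the scene. Friction and masses are not known exactly. Their poses are not given: they have to be found in the camera images.
- diffuser: Fixed appliance: white plastic base 120 x 260 x 32 mm (x, y, z) with a white ceramic pot standing on its +y half and the dial on its -y half. Origin: centre of the base's underside, on the surface; z up. The pot's axis is at (0, 70 mm) and the dial's axis at (0, -75 mm) in this frame. The pot's outside radius is 41 mm, its mouth radius 36 mm, its rim 86 mm above the surface; inside it is empty and 48 mm deep.
- pot_mouth (a point): Centre of the pot's mouth, at rim height (86 mm above the surface); axes as the diffuser's.
- dial (a joint): Angle of the dial, rad, growing as it turns clockwise seen from above, range 0 to 3.7. At 0 the pointer points along the diffuser's -x; at pi/2 along its +y. Seven black marks lie round it on the base at 0, 0.6, 1.2, 1.8, 2.4, 3.0 and 3.6; the one at 2.4 is the long mark (21 mm long, the others 7 mm). Light turning friction (0.04 N m): the dial stays where it is left. It starts between 1.0 and 1.75.
- dial_grip (a point): On the dial's axis, at mid height of its bar grip, 54 mm above the surface. The bar is 44 mm long (along the pointer), 12 mm wide and 26 mm tall, from 41 to 67 mm above the surface, on a disc of radius 24 mm whose top is 41 mm above the surface. The point's x axis runs along the bar; the pointer is at its -x end.
- dial_pointer (a point): Tip of the dial's short white pointer, 30 mm from the dial's axis, 39 mm above the surface; a white line along the top of the black bar's pointer half shows the same direction.
- inner_lid: Inner lid, 100 g: white round plug (radius 33 mm, 12 mm tall, tapered to 29.5 mm at the bottom) under a flange of radius 41.5 mm, 6 mm thick, with vent slots; a steel stem of radius 8 mm rises from it to 78 mm above the origin. Origin: centre of the plug's underside, z up along the stem. It starts standing on the surface on its plug, nested in the outer cover. Fully home, the flange rests on the pot's rim and the origin lies 12 mm below pot_mouth.
- stem_top (a point): Top end of the inner lid's steel stem. The topmost 32 mm of the stem stand free above the cover's collar and can be gripped; the cover, resting on the flange, then comes along.
- outer_cover: Outer cover, wood, 110 g: a disc of radius 47.5 mm, 5 mm thick, with a 5 mm deep skirt (inside radius 44 mm) round the inner lid's flange, and a round collar of outside radius 19 mm from 5 to 28 mm above the origin; the stem (radius 8 mm) passes freely through its hole (radius 13 mm). Origin: centre of the disc's underside, z up; nested, it lies 18 mm above the inner lid's origin. The cover can slide 2 mm sideways on the inner lid.
- torch: Bystander, loose: yellow torch lying between the task's things, 146 mm long along its x, 40 mm thick. Origin: under its middle, on the surface.
- pump_bottle: Bystander, loose: empty grey plastic pump bottle, radius 29 mm, 171 mm tall, its nozzle reaching 41 mm to its -x. Origin: centre of the underside.
- glass_jar: Bystander, loose: small glass jar with steel twist cap, radius 27 mm, 70 mm tall. Origin: centre of the underside.
- key_hook: Bystander, fixed: steel key hook stand, foot radius 35 mm, 145 mm tall. Origin: centre of the underside.
- lint_brush: Bystander, loose: wooden lint brush lying along its y, 215 mm long, 45 mm wide, 24 mm tall. Origin: under its middle.
- trinket_dish: Bystander, loose: ceramic dish, radius 45 mm, 20 mm tall. Origin: centre of the underside.
Not all that is in view belongs to the job. Several things have the shape of the outer_cover; the one meant has the colours described above.

How it is judged:
On the way, in this order (a step that is already met when the one before it is completed fails the run):
1. the dial is set to the long mark and let go (value of joint dial between 2.26 and 2.54 rad and contact force between diffuser and the fingers below 0.1 N), for 0.2 s.
2. the two nested lids are lifted together, dial still at the long mark (height (world z) of inner_lid above 0.03 m and z of outer_cover in the frame of inner_lid below 0.022 m and angle between inner_lid's own z axis and vertical below 0.5 rad and value of joint dial between 2.26 and 2.54 rad and horizontal distance between outer_cover and inner_lid below 0.01 m), for 0.1 s.
3. inner lid fully home in the pot under its cover, both let go (z of inner_lid in the frame of pot_mouth below -0.009 m and horizontal distance between inner_lid and pot_mouth below 0.006 m and angle between inner_lid's own z axis and vertical below 0.07 rad and z of outer_cover in the frame of inner_lid below 0.021 m and contact force between each of inner_lid, outer_cover and the fingers below 0.1 N), for 0.2 s.
At the end, for the whole second after the job is handed in: Cover held in the fingers, touching no lid, diffuser, bottle or hook, still, level within 0.2 rad, underside over 76 mm above the pot rim; inner lid untouched and fully home (9 mm or more below the rim, within 6 mm of the axis, tilt under 0.07 rad); dial at 2.4 within 0.14 rad (value of joint dial between 2.26 and 2.54 rad and z of inner_lid in the frame of pot_mouth below -0.009 m and horizontal distance between inner_lid and pot_mouth below 0.006 m and angle between inner_lid's own z axis and vertical below 0.07 rad and z of outer_cover in the frame of pot_mouth above 0.076 m and angle between outer_cover's own z axis and vertical below 0.2 rad and contact force between outer_cover and the fingers above 1 N and contact force between outer_cover and inner_lid below 0.05 N and contact force between outer_cover and diffuser below 0.05 N and contact force between outer_cover and pump_bottle below 0.05 N and contact force between outer_cover and key_hook below 0.05 N and contact force between inner_lid and the arm below 0.05 N and contact force between inner_lid and the fingers below 0.05 N and linear speed of outer_cover below 0.03 m/s and linear speed of inner_lid below 0.02 m/s); the arm keeps its last pose, push and grip.
It fails at once if the cover comes off the inner lid (raised 15 mm from its nested place) while the inner lid is not fully home in the pot (z of outer_cover in the frame of inner_lid above 0.033 m and not (z of inner_lid in the frame of pot_mouth below -0.009 m and horizontal distance between inner_lid and pot_mouth below 0.006 m and angle between inner_lid's own z axis and vertical below 0.07 rad)).
It fails at once if a bystander is shoved more than 30 mm or knocked over (distance of any of pump_bottle, glass_jar, lint_brush, torch, trinket_dish from where it was at the start of the episode above 0.03 m or angle between any of pump_bottle, glass_jar, lint_brush, torch, trinket_dish's own z axis and vertical above 0.5 rad).
It also fails if it takes over 70 s, if anything falls off the work surface, if the arm or the gripper's body presses on something with over 40 N, if the wrist force passes 120 N, or if a joint passes its speed limit or range.

## Working session

There is one attempt and no reset: what is moved stays moved. The work goes in short steps, Python scripts to look and compute and a tool call to move; the robot and the scene stay as the last step left them, time stands still between calls to the robot, and variables do not carry over. Pictures are saved under pics/ and viewed, at most 10 in all, crops included, and the job is handed in when it is done.

Besides the shell and the picture viewer there is one more tool, called after "Request:" as name(argument=value, ...), one argument or row to a line, values as JSON. send_rows: Moves the arm, as the interface text tells. Its arguments: {"type":"object","properties":{"moves":{"type":"array","items":{"type":"number"}},"grip_force":{"type":"number"}},"required":["moves"]}

```bash
mkdir -p pics; cat > h.py <<'E'
import numpy as np, cv2
from rig import monitor, cams, workorder, robot
from scipy.spatial.transform import Rotation as R
def cam(n):
    c=cams.camera(n); c['f']=210/np.tan(np.radians(c['fovy'])/2); return c
def cloud(c):
    v,u=np.mgrid[0:420,0:560]; z=c['range_z']
    P=np.stack([(u-c['cx'])/c['f']*z,(v-c['cy'])/c['f']*z,z],-1)
    Rm=cv2.Rodrigues(np.array(c['rvec'],float))[0]
    return (P-np.array(c['tvec']).ravel())@Rm
E
python3 - <<'E'
from h import *
o=monitor.get_obs(); print({k:np.round(v,3) for k,v in o.items()})
for n in('top','side'):
    c=cam(n); cv2.imwrite(f'pics/{n}0.png',c['pixels']); np.savez(n+'0.npz',px=c['pixels'],P=cloud(c),z=c['range_z'])
    print(n,c['fovy'],c['rvec'],c['tvec'])
E
```

```text
{'time': np.float64(0.0), 'q': array([-1.503,  0.528,  1.434,  0.   ,  1.181, -0.178]), 'joint_velocities': array([ 0.001, -0.002, -0.   , -0.001, -0.   ,  0.001]), 'joint_torque': array([-1.0000e-03, -4.4004e+01, -1.7659e+01,  6.4000e-02,  5.8000e-02,
       -0.0000e+00]), 'position': array([ 0.152, -0.606,  0.236]), 'tool_rot': array([ 0.992,  0.123,  0.   , -0.001]), 'ft_force': array([-0.322,  0.508,  0.315]), 'moment': array([ 0.037,  0.027, -0.001]), 'grip_force': np.float64(0.0), 'grip_width': np.float64(0.087)}
top 45.518582952500736 [ 2.16337126 -2.10500275  0.15987568] [0.00459135 0.57618739 1.39097261]
side 50.16787316917015 [ 0.73717164 -2.56117794  1.15859342] [0.45476018 0.25399185 1.26747218]
```

View pics/top0.png

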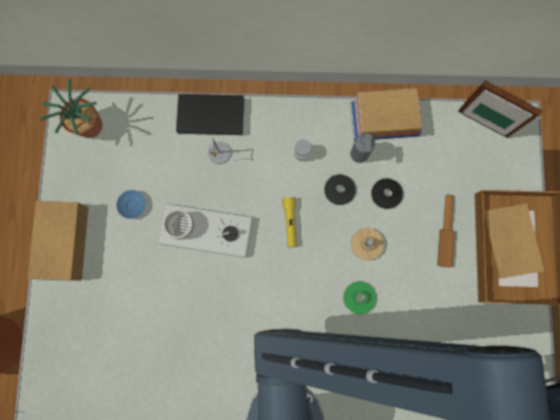

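View pics/side0.png

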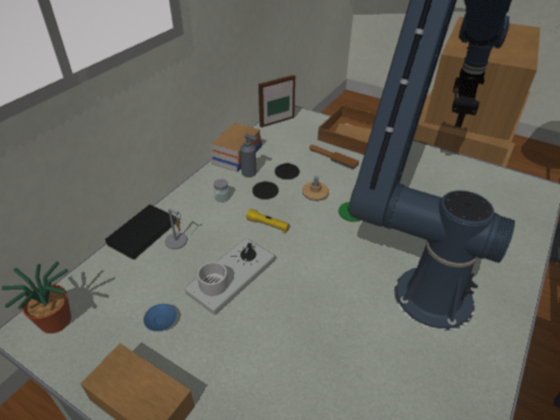

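Top view: diffuser at (205,230), with the pot at (178,222) and the dial at (231,234). The wooden cover and stem are at (368,243), the torch at (291,222), and the decoy covers are black and green. The side view agrees.

```bash
python3 - <<'E'
from h import *
d=np.load('top0.npz'); P,px,z=d['P'],d['px'].astype(int),d['z']
H=P[...,2]
v,u=np.mgrid[0:420,0:560]
print('surface z',np.median(H[280:320,100:200]))
roi=(u>150)&(u<262)&(v>195)&(v<262)
m=roi&(H>.024)
# base: rectangle
b=P[m][:,:2]; b=b.astype(np.float32)
r=cv2.minAreaRect(b*1000); print('base',r, np.round(cv2.boxPoints(r)))
rim=roi&(abs(H-.086)<.008)&(u<205); q=P[rim]; print('rim',rim.sum(),q.mean(0),cv2.minEnclosingCircle((q[:,:2]*1000).astype(np.float32)))
ba=roi&(H>.057)&(u>210); q=P[ba]; print('bar',ba.sum(),q.mean(0)); 
if len(q)>3: print(cv2.minAreaRect((q[:,:2]*1000).astype(np.float32)))
w=(u>345)&(u<392)&(v>222)&(v<264)
dk=w&(abs(H-.0255)<.006);q=P[dk];print('disc',dk.sum(),cv2.minEnclosingCircle((q[:,:2]*1000).astype(np.float32)))
st=w&(H>.065);q=P[st];print('stem',st.sum(),q.mean(0),H[w].max())
co=w&(abs(H-.046)<.006);q=P[co];print('collar',co.sum(),cv2.minEnclosingCircle((q[:,:2]*1000).astype(np.float32)))
t=(u>275)&(u<305)&(v>190)&(v<252)&(H>.012);q=P[t];print('torch',cv2.minAreaRect((q[:,:2]*1000).astype(np.float32)))
c=np.hstack([cv2.resize(d['px'][200:262,150:260],None,fx=4,fy=4,interpolation=2),cv2.resize(d['px'][215:277,335:400],None,fx=4,fy=4,interpolation=2)])
cv2.imwrite('pics/crop0.png',c)
E
```

```text
surface z -0.00048084528830275557
base ((497.5622253417969, 174.99383544921875), (421.7783508300781, 166.80239868164062), 70.57263946533203) [[349.   4.]
 [506. -52.]
 [646. 346.]
 [489. 402.]]
rim 176 [0.53202756 0.31481496 0.08523377] ((531.5484008789062, 314.8241271972656), 41.07954025268555)
bar 92 [0.48078763 0.13787474 0.3397589 ]
((443.36614990234375, 86.41670227050781), (247.812255859375, 40.669090270996094), 50.43333053588867)
disc 586 ((495.6812438964844, -223.5023651123047), 47.46620178222656)
stem 38 [ 0.44955356 -0.15106264  0.51492802] 1.4646383928829299
collar 76 ((496.6741027832031, -223.27854919433594), 18.99956512451172)
torch ((487.8729248046875, -0.5385265350341797), (277.39996337890625, 38.262393951416016), 2.9362218379974365)
```

View pics/crop0.png

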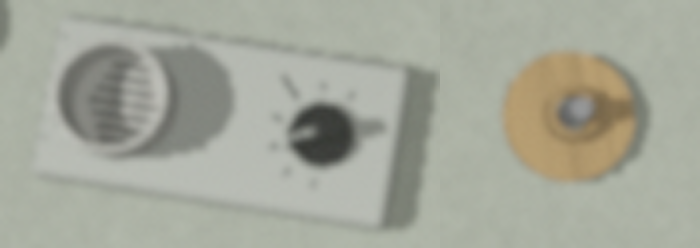

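The crop shows the dial pointer facing left and slightly down, at about (295,138). The long mark is at upper left, (290,85). The lid's stem is near the centre of the wooden disc.

```bash
python3 - <<'E'
from h import *
d=np.load('top0.npz'); P,px=d['P'],d['px'].astype(int)
H=P[...,2]; v,u=np.mgrid[0:420,0:560]
roi=(u>150)&(u<262)&(v>195)&(v<262)
m=roi&(abs(H-.032)<.005)
r=cv2.minAreaRect((P[m][:,:2]*1000).astype(np.float32)); print('base',r)
ang=np.radians(r[2])
# long axis
bp=cv2.boxPoints(r); e=[bp[1]-bp[0],bp[2]-bp[1]]; e=max(e,key=np.linalg.norm); e=e/np.linalg.norm(e); e=e if e[1]>0 else -e
c=np.array(r[0]); print('yaw',np.arctan2(-e[0],e[1]),'pot',c+70*e,'dial',c-75*e)
ba=roi&(H>.057)&(H<.075)&(u>210);q=P[ba][:,:2]*1000; print('bar',ba.sum(),q.mean(0),cv2.minAreaRect(q.astype(np.float32)))
w=(u>345)&(u<392)&(v>222)&(v<264)
st=w&(H>.065)&(H<.09);q=P[st];print('stem',st.sum(),q.mean(0))
for n,(a,b,cc,dd) in dict(torch=(275,305,190,252),jar=(292,314,138,162),bottle=(345,378,130,165),hook=(205,260,138,165),brush=(435,460,192,270)).items():
    t=(u>a)&(u<b)&(v>cc)&(v<dd)&(H>.012)&(H<.2);q=P[t];print(n,cv2.minAreaRect((q[:,:2]*1000).astype(np.float32)),q[:,2].max())
E
```

```text
base ((522.804931640625, 244.7220458984375), (259.0091552734375, 119.59100341796875), 82.56137084960938)
yaw -0.12982836 pot [531.86740875 314.1329422 ] dial [513.09513474 170.35323334]
bar 74 [512.90113885 170.47485377] ((512.957763671875, 170.99310302734375), (12.223161697387695, 43.18324279785156), 19.059532165527344)
stem 26 [ 0.49607117 -0.22256174  0.07660015]
torch ((553.72412109375, 2.8390884399414062), (145.52464294433594, 38.262393951416016), 2.9362218379974365) 0.04439358361015734
jar ((764.4500732421875, -31.46173095703125), (50.220970153808594, 49.71333312988281), 51.594974517822266) 0.07538444111371993
bottle ((777.1273193359375, -204.99221801757812), (72.44589233398438, 102.32707214355469), 74.2010498046875) 0.1782594775031866
hook ((757.9542236328125, 215.9423370361328), (57.31100082397461, 60.06806182861328), 50.132259368896484) 0.14476304135328036
brush ((541.5147705078125, -456.84002685546875), (46.683712005615234, 211.36459350585938), 84.71434783935547) 0.031010039476335998
```

Request:
send_rows(
  moves=[1, 1.44, 3.1, 0, 0, 0, 0.067, 1, 2.88, 6.2, 0, 0, 0, 0.134, 1, 4.32, 9.3, 0, 0, 0, 0.201, 1, 5.76, 12.4, 0, 0, 0, 0.268, 1, 7.2, 15.5, 0, 0, 0, 0.335],
)

```text
time: 0.52
position: [0.2244, -0.4493, 0.2361]
tool_rot: [0.958, 0.288, 0.0, -0.001]
ft_force: [1.3, -0.3, -0.3]
grip_width: 0.0869
grip_force: 0.0
```

Request:
send_rows(
  moves=[1, 1.44, 3.1, 0, 0, 0, 0.067, 1, 2.88, 6.2, 0, 0, 0, 0.134, 1, 4.32, 9.3, 0, 0, 0, 0.201, 1, 5.76, 12.4, 0, 0, 0, 0.268, 1, 7.2, 15.5, 0, 0, 0, 0.335],
)

```text
time: 0.93
position: [0.2963, -0.2944, 0.2364]
tool_rot: [0.896, 0.443, 0.0, -0.0]
ft_force: [0.6, -0.1, 0.4]
grip_width: 0.0865
grip_force: 0.0
```

Request:
send_rows(
  moves=[1, 1.44, 3.1, 0, 0, 0, 0.067, 1, 2.88, 6.2, 0, 0, 0, 0.134, 1, 4.32, 9.3, 0, 0, 0, 0.201, 1, 5.76, 12.4, 0, 0, 0, 0.268, 1, 7.2, 15.5, 0, 0, 0, 0.335],
)

```text
time: 1.35
position: [0.3683, -0.1395, 0.2365]
tool_rot: [0.81, 0.587, -0.0, -0.0]
ft_force: [0.5, -0.3, -0.5]
grip_width: 0.0873
grip_force: 0.0
```

Request:
send_rows(
  moves=[1, 1.44, 3.1, 0, 0, 0, 0.067, 1, 2.88, 6.2, 0, 0, 0, 0.134, 1, 4.32, 9.3, 0, 0, 0, 0.201, 1, 5.76, 12.4, 0, 0, 0, 0.268, 1, 7.2, 15.5, 0, 0, 0, 0.335],
)

```text
time: 1.77
position: [0.4403, 0.0156, 0.2364]
tool_rot: [0.701, 0.714, -0.0, -0.0]
ft_force: [-0.1, -1.4, -0.5]
grip_width: 0.0869
grip_force: 0.0
```

Request:
send_rows(
  moves=[1, 1.44, 3.1, 0, 0, 0, 0.067, 1, 2.88, 6.2, 0, 0, 0, 0.134, 1, 4.32, 9.3, 0, 0, 0, 0.201, 1, 5.76, 12.4, 0, 0, 0, 0.268, 1, 7.2, 15.5, 0, 0, 0, 0.335],
)

```text
time: 2.18
position: [0.5122, 0.1706, 0.2362]
tool_rot: [0.572, 0.821, -0.0, -0.0]
ft_force: [0.1, -0.4, 0.4]
grip_width: 0.0868
grip_force: 0.0
```

```bash
cat >> h.py <<'E'
def wrist(z,save=None):
    """rectified overhead map at plane z: returns image & function pix->world xy"""
    o=monitor.get_obs(); c=cams.camera('wrist'); f=210/np.tan(np.radians(c['fovy'])/2)
    T=np.eye(4);T[:3,:3]=R.from_quat(o['tool_rot']).as_matrix();T[:3,3]=o['position']
    return c,T@np.array(c['hand_eye']),f,o
def ray(c,T,f,u,v,z):
    x,y=np.asarray(u)-c['cx'],np.asarray(v)-c['cy'];r=np.hypot(x,y)+1e-9;th=r/f
    d=np.stack([np.sin(th)*x/r,np.sin(th)*y/r,np.cos(th)],-1)@T[:3,:3].T
    return T[:3,3]+d*((z-T[2,3])/d[...,2])[...,None]
E
python3 - <<'E'
from h import *
c,T,f,o=wrist(0); np.savez('w0.npz',**{k:c[k] for k in('pixels','range_z','cx','cy')},T=T,f=f)
cv2.imwrite('pics/w0.png',c['pixels']); print(f,c['cx'],c['cy'],T.round(3).tolist())
E
```

```text
325.19226210127806 276.64908236750546 212.05098362204413 [[0.938, 0.332, 0.101, 0.485], [0.347, -0.896, -0.277, 0.247], [-0.001, 0.295, -0.955, 0.384], [0.0, 0.0, 0.0, 1.0]]
```

View pics/w0.png

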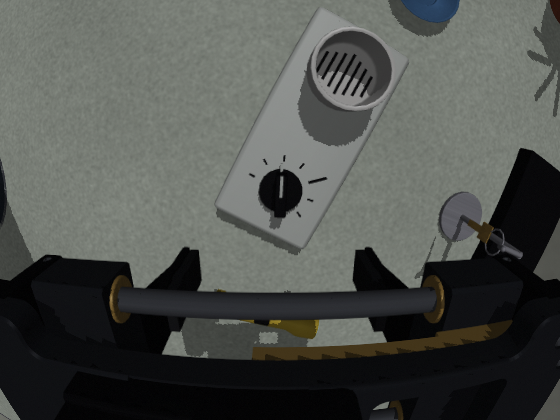

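The wrist view shows the dial at (280,190), the pointer tip at (281,167), the long mark centred at (318,180), and the pot at (350,68).

```bash
python3 - <<'E'
from h import *
d=dict(np.load('w0.npz')); T,f=d['T'],float(d['f']); px=d['pixels'].astype(int)
v,u=np.mgrid[0:420,0:560]; mx=px.max(-1); mn=px.min(-1)
W=ray(d,T,f,u,v,.067)
# depth cloud via z along axis
x,y=u-d['cx'],v-d['cy'];r=np.hypot(x,y)+1e-9;th=r/f;z=d['range_z']
P=np.stack([np.tan(th)*x/r*z,np.tan(th)*y/r*z,z],-1)@T[:3,:3].T+T[:3,3]
roi=(u>200)&(u<410)&(v>5)&(v<245); H=P[...,2]
m=roi&(abs(H-.032)<.004);rr=cv2.minAreaRect((P[m][:,:2]*1000).astype(np.float32));print('base',rr)
m=roi&(abs(H-.086)<.004)&(v<120);print('rim',m.sum(),cv2.minEnclosingCircle((P[m][:,:2]*1000).astype(np.float32)))
m=roi&(abs(H-.067)<.004)&(v>150);q=P[m][:,:2]*1000;rr=cv2.minAreaRect(q.astype(np.float32));print('bar',m.sum(),rr)
# marks
W=ray(d,T,f,u,v,.032)
k=(roi&(mx<90)&(v>145)&(v<225)).astype(np.uint8)
n,l,s,cc=cv2.connectedComponentsWithStats(k)
for i in range(1,n):
    if s[i,4]>=4:
        p=W[l==i][:,:2]*1000; print(s[i,4],cc[i].round(),p.mean(0).round(1))
# white line
k=roi&(mx>120)&(H>.055)&(v>160)&(v<215)&(u>255)&(u<305)
W=ray(d,T,f,u,v,.067); p=W[k][:,:2]*1000; print(k.sum(),p.mean(0),cv2.fitLine(p.astype(np.float32),cv2.DIST_L2,0,.01,.01).ravel())
E
```

```text
base ((526.7897338867188, 245.02764892578125), (258.90374755859375, 119.15431213378906), 82.72855377197266)
rim 1374 ((535.5040283203125, 314.63421630859375), 41.0450439453125)
bar 498 ((517.1553344726562, 170.9382781982422), (12.00143051147461, 43.6220817565918), 17.676776885986328)
14 [284. 158.] [508.6 205.2]
11 [265. 161.] [490.6 194.7]
7 [354. 162.] [583.3 229.3]
15 [301. 166.] [529.8 204.1]
1669 [279. 194.] [518.3 165.7]
14 [252. 175.] [482.2 175.5]
62 [317. 180.] [552.1 195.4]
12 [310. 200.] [552.9 171.2]
239 [230. 218.] [474.8 119.7]
11 [298. 214.] [547.  151.2]
46 [514.33675544 181.58905552] [  0.5957579   -0.80316406 514.33673    181.58905   ]
```

Request:
send_rows(
  moves=[1, 0.1, 0, -3.5, 0, 0, -0.02, 1, 0.3, 0, -7, 0, 0, -0.046, 1, 0.3, 0, -10.5, 0, 0, -0.046, 1, 0.3, 0, -14, 0, 0, -0.046, 1, 0.3, 0, -17.7, 0, 0, -0.046],
  grip_force=8,
)

```text
time: 2.65
position: [0.5151, 0.1688, 0.0583]
tool_rot: [0.592, 0.806, 0.0, 0.0]
ft_force: [-0.1, -1.0, 0.4]
grip_width: 0.0874
grip_force: 0.0
```

Request:
send_rows(
  moves=[0, 0, 0, 0, 0, 0, 0, 0, 0, 0, 0, 0, 0, 0, 0, 0, 0, 0, 0, 0, 0, 0, 0, 0, 0, 0, 0, 0, 0, 0, 0, 0, 0, 0, 0],
  grip_force=8,
)

```text
time: 3.07
position: [0.517, 0.169, 0.0624]
tool_rot: [0.592, 0.806, 0.002, 0.002]
ft_force: [-0.8, -0.5, 0.1]
grip_width: 0.061
grip_force: 0.0
```

Request:
send_rows(
  moves=[0, 0, 0, 0, 0, 0, 0, 0, 0, 0, 0, 0, 0, 0, 0, 0, 0, 0, 0, 0, 0, 0, 0, 0, 0, 0, 0, 0, 0, 0, 0, 0, 0, 0, 0],
)

```text
time: 3.48
position: [0.5152, 0.1688, 0.0598]
tool_rot: [0.592, 0.806, 0.0, 0.0]
ft_force: [-0.4, -0.6, 1.0]
grip_width: 0.0283
grip_force: 0.0
```

Request:
send_rows(
  moves=[0, 0, 0, 0, 0, 0, 0, 0, 0, 0, 0, 0, 0, 0, 0, 0, 0, 0, 0, 0, 0, 0, 0, 0, 0, 0, 0, 0, 0, 0, 0, 0, 0, 0, 0],
)

```text
time: 3.9
position: [0.5164, 0.1691, 0.0596]
tool_rot: [0.592, 0.806, 0.001, 0.001]
ft_force: [3.5, 1.4, -2.6]
grip_width: 0.0118
grip_force: 8.0
```

Request:
send_rows(
  moves=[0, 0.1, 0.1, 0, 0, 0, -0.115, 0, 0.1, 0.1, 0, 0, 0, -0.23, 0, 0.1, 0.1, 0, 0, 0, -0.345, 0, 0.1, 0.1, 0, 0, 0, -0.46, 0, 0.1, 0.1, 0, 0, 0, -0.575],
)

```text
time: 4.32
position: [0.5155, 0.1692, 0.0595]
tool_rot: [0.798, 0.603, -0.001, -0.0]
ft_force: [1.0, -1.2, 1.5]
grip_width: 0.0122
grip_force: 8.0
```

Request:
send_rows(
  moves=[0, 0, 0, 0, 0, 0, -0.115, 0, 0, 0, 0, 0, 0, -0.23, 0, 0, 0, 0, 0, 0, -0.345, 0, 0, 0, 0, 0, 0, -0.46, 0, 0, 0, 0, 0, 0, -0.575],
)

```text
time: 4.73
position: [0.5146, 0.1697, 0.0595]
tool_rot: [0.936, 0.352, -0.002, -0.0]
ft_force: [-0.3, 1.0, 2.1]
grip_width: 0.0118
grip_force: 8.0
```

Request:
send_rows(
  moves=[0, 0, 0, 0, 0, 0, -0.112, 0, 0, 0, 0, 0, 0, -0.112],
)

```text
time: 4.9
position: [0.5145, 0.1699, 0.0595]
tool_rot: [0.954, 0.301, -0.002, -0.0]
ft_force: [-1.3, 1.9, 2.2]
grip_width: 0.0119
grip_force: 8.0
```

Request:
send_rows(
  moves=[1, 0, 0, 0, 0, 0, 0, 1, 0, 0, 0, 0, 0, 0, 1, 0, 0, 0, 0, 0, 0, 1, 0, 0, 0, 0, 0, 0, 1, 0, 0, 0, 0, 0, 0],
)

```text
time: 5.32
position: [0.5161, 0.1697, 0.0595]
tool_rot: [0.953, 0.302, -0.0, 0.0]
ft_force: [0.0, 0.1, -0.6]
grip_width: 0.0374
grip_force: 0.0
```

Request:
send_rows(
  moves=[1, 0, 0, 2, 0, 0, 0, 1, 0, 0, 6, 0, 0, 0, 1, 0, 0, 10, 0, 0, 0, 1, 0, 0, 14, 0, 0, 0, 1, 0, 0, 17, 0, 0, 0],
)

```text
time: 5.73
position: [0.5168, 0.1699, 0.2327]
tool_rot: [0.953, 0.302, 0.002, 0.0]
ft_force: [0.0, 0.4, 0.2]
grip_width: 0.0706
grip_force: 0.0
```

```bash
cat > meas.py <<'E'
from h import *
c,T,f,o=wrist(0); px=c['pixels'].astype(int)
v,u=np.mgrid[0:420,0:560]
x,y=u-c['cx'],v-c['cy'];r=np.hypot(x,y)+1e-9;th=r/f;z=c['range_z']
P=np.stack([np.tan(th)*x/r*z,np.tan(th)*y/r*z,z],-1)@T[:3,:3].T+T[:3,3]
def near(x,y,rad): return np.hypot(P[...,0]-x,P[...,1]-y)<rad
def sel(x,y,rad,h,t): return P[near(x,y,rad)&(abs(P[...,2]-h)<t)][:,:2].astype(np.float32)*1000
E
python3 - <<'E'
from meas import *
print(o['position'],o['tool_rot'])
q=sel(.516,.171,.04,.067,.004); rr=cv2.minAreaRect(q); print('bar',len(q),rr)
q=sel(.526,.245,.16,.032,.004); print('base',cv2.minAreaRect(q))
q=sel(.533,.315,.05,.086,.004); print('rim',len(q),cv2.minEnclosingCircle(q))
cv2.imwrite('pics/w1.png',c['pixels'])
E
```

```text
[0.51682581 0.16985396 0.23273932] [9.53340519e-01 3.01892604e-01 1.60677137e-03 3.59998278e-04]
bar 510 ((517.0587158203125, 171.3826141357422), (43.73738098144531, 11.213800430297852), 35.01310348510742)
base ((527.168212890625, 245.0923614501953), (257.8466796875, 119.44467163085938), 82.7396011352539)
rim 1339 ((535.7937622070312, 314.6905822753906), 41.17903137207031)
```

View pics/w1.png

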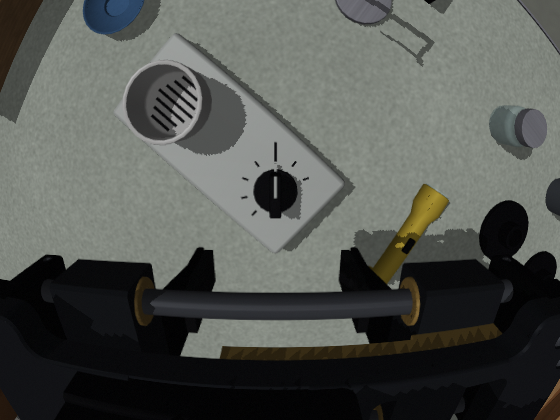

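The pointer at (275,180) lines up with the long mark at (275,150). Measured, the dial is at about 2.40 rad. Next I move over the lids.

Request:
send_rows(
  moves=[1, -0.2, -3.9, 0, 0, 0, 0, 1, -0.4, -7.8, 0, 0, 0, 0, 1, -0.6, -11.7, 0, 0, 0, 0, 1, -0.8, -15.6, 0, 0, 0, 0, 1, -1, -19.5, 0, 0, 0, 0],
)

```text
time: 6.2
position: [0.5055, -0.0267, 0.2294]
tool_rot: [0.953, 0.302, -0.0, 0.0]
ft_force: [0.7, -0.7, 0.1]
grip_width: 0.0868
grip_force: 0.0
```

Request:
send_rows(
  moves=[1, -0.2, -3.9, 0, 0, 0, 0, 1, -0.4, -7.8, 0, 0, 0, 0, 1, -0.6, -11.7, 0, 0, 0, 0, 1, -0.7, -15.6, 0, 0, 0, 0, 1, -0.7, -19.6, 0, 0, 0, 0],
)

```text
time: 6.62
position: [0.4982, -0.2228, 0.2292]
tool_rot: [0.953, 0.302, -0.0, -0.0]
ft_force: [0.8, -0.6, -0.2]
grip_width: 0.0869
grip_force: 0.0
```

```bash
python3 - <<'E'
from meas import *
print(o['position'],o['tool_rot'])
q=sel(.499,-.2225,.055,.023,.004); print('disc',len(q),cv2.minEnclosingCircle(q))
q=sel(.499,-.2225,.03,.046,.004); print('collar',len(q),cv2.minEnclosingCircle(q))
q=sel(.499,-.2225,.03,.078,.003); print('stem',len(q),cv2.minEnclosingCircle(q))
E
```

```text
[ 0.49817353 -0.22281591  0.2292074 ] [ 9.53398048e-01  3.01714970e-01 -2.62265424e-04 -4.11467705e-04]
disc 4429 ((499.8674011230469, -224.15834045410156), 47.837039947509766)
collar 493 ((499.8328552246094, -224.025634765625), 18.839126586914062)
stem 209 ((499.7921447753906, -224.15487670898438), 7.933277606964111)
```

Request:
send_rows(
  moves=[1, 0.1, -0.1, -3.5, 0, 0, 0, 1, 0.1, -0.1, -7, 0, 0, 0, 1, 0.1, -0.1, -10.5, 0, 0, 0, 1, 0.1, -0.1, -14, 0, 0, 0, 0, 0.1, -0.1, -16.5, 0, 0, 0],
  grip_force=25,
)

```text
time: 7.08
position: [0.4987, -0.2213, 0.0617]
tool_rot: [0.953, 0.302, -0.001, -0.001]
ft_force: [0.3, 1.5, -0.5]
grip_width: 0.0848
grip_force: 0.0
```

Request:
send_rows(
  moves=[0, 0, 0, 0, 0, 0, 0, 0, 0, 0, 0, 0, 0, 0, 0, 0, 0, 0, 0, 0, 0, 0, 0, 0, 0, 0, 0, 0, 0, 0, 0, 0, 0, 0, 0],
)

```text
time: 7.5
position: [0.5013, -0.2229, 0.0665]
tool_rot: [0.953, 0.302, 0.001, 0.002]
ft_force: [-0.5, 0.4, -0.3]
grip_width: 0.0547
grip_force: 0.0
```

Request:
send_rows(
  moves=[0, 0, 0, 0, 0, 0, 0, 0, 0, 0, 0, 0, 0, 0, 0, 0, 0, 0, 0, 0, 0, 0, 0, 0, 0, 0, 0, 0, 0, 0, 0, 0, 0, 0, 0],
)

```text
time: 7.92
position: [0.5001, -0.2222, 0.0647]
tool_rot: [0.953, 0.302, 0.0, 0.0]
ft_force: [-0.3, 0.1, -0.3]
grip_width: 0.0218
grip_force: 0.0
```

Request:
send_rows(
  moves=[0, 0, 0, 0, 0, 0, 0, 0, 0, 0, 0, 0, 0, 0, 0, 0, 0, 0, 0, 0, 0, 0, 0, 0, 0, 0, 0, 0],
)

```text
time: 8.25
position: [0.5003, -0.2224, 0.0645]
tool_rot: [0.953, 0.302, 0.0, 0.0]
ft_force: [0.4, -1.0, 0.9]
grip_width: 0.0153
grip_force: 25.0
```

Request:
send_rows(
  moves=[0, 0, 0, 0.7, 0, 0, 0, 0, 0, 0, 2.5, 0, 0, 0, 0, 0, 0, 5, 0, 0, 0, 0, 0, 0, 8, 0, 0, 0, 0, 0, 0, 11, 0, 0, 0],
)

```text
time: 8.67
position: [0.4989, -0.2213, 0.1751]
tool_rot: [0.953, 0.302, -0.001, -0.002]
ft_force: [0.2, -1.2, -2.7]
grip_width: 0.0155
grip_force: 25.0
```

Request:
send_rows(
  moves=[0, 0, 1, 1.5, 0, 0, 0, 0, 0.2, 3, 2, 0, 0, 0, 0, 0.4, 6, 2, 0, 0, 0, 0, 0.6, 9, 2, 0, 0, 0, 0, 0.8, 12, 2, 0, 0, 0],
)

```text
time: 9.08
position: [0.5072, -0.1008, 0.1948]
tool_rot: [0.954, 0.301, -0.0, -0.0]
ft_force: [-0.3, 0.4, -3.3]
grip_width: 0.015
grip_force: 25.0
```

```bash
python3 - <<'E'
from meas import *
p=o['position'];print(p,o['tool_rot'])
import numpy as np
m=near(p[0],p[1],.07)
d=cam('top');Q=cloud(d);mm=np.hypot(Q[...,0]-p[0]+.003,Q[...,1]-p[1])<.07
hs=P[m][:,2];print(np.histogram(hs,bins=np.arange(0,.3,.01)))
print(np.histogram(Q[mm][:,2],bins=np.arange(0,.4,.02)))
b=p[2]-.0645
q=sel(p[0],p[1],.06,b+.023,.004); print('disc',len(q),cv2.minEnclosingCircle(q) if len(q) else 0)
cv2.imwrite('pics/w2.png',c['pixels'])
E
```

```text
[ 0.50716796 -0.10079441  0.19479362] [ 9.53594965e-01  3.01091703e-01 -4.24429657e-04 -4.99424421e-04]
(array([ 3453,     0,     0,     0,     0,     0,     0,     0,     0,
           0,     0,     0,     0,     0,   215,  8396,   354,   730,
         518,   610,   971,   462,   501,   309,   182,  1363,  9081,
       14211, 10015]), array([0.  , 0.01, 0.02, 0.03, 0.04, 0.05, 0.06, 0.07, 0.08, 0.09, 0.1 ,
       0.11, 0.12, 0.13, 0.14, 0.15, 0.16, 0.17, 0.18, 0.19, 0.2 , 0.21,
       0.22, 0.23, 0.24, 0.25, 0.26, 0.27, 0.28, 0.29]))
(array([ 33,   0,   0,   0,   0,   0,   0,  59,   0,   0,   0,   0,   1,
        17,  18,  10,  27, 218,  33]), array([0.  , 0.02, 0.04, 0.06, 0.08, 0.1 , 0.12, 0.14, 0.16, 0.18, 0.2 ,
       0.22, 0.24, 0.26, 0.28, 0.3 , 0.32, 0.34, 0.36, 0.38]))
disc 8323 ((506.33172607421875, -103.84798431396484), 47.37013626098633)
```

View pics/w2.png

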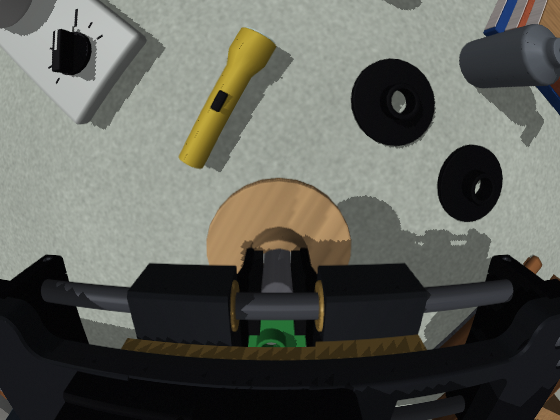

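The lids hang level in the fingers, with the disc centred at about (278,245). I carry on to the pot.

Request:
send_rows(
  moves=[0, 0.3, 3.8, 0, 0, 0, 0, 0, 0.6, 7.6, 0, 0, 0, 0, 0, 0.9, 11.4, 0, 0, 0, 0, 0, 1.2, 15.2, 0, 0, 0, 0, 0, 1.5, 19, 0, 0, 0, 0],
)

```text
time: 9.6
position: [0.5225, 0.089, 0.1945]
tool_rot: [0.954, 0.301, -0.001, -0.0]
ft_force: [0.5, 0.1, -2.1]
grip_width: 0.0152
grip_force: 25.0
```

Request:
send_rows(
  moves=[0, 0.3, 3.8, 0, 0, 0, 0, 0, 0.6, 7.6, 0, 0, 0, 0, 0, 0.9, 11.4, 0, 0, 0, 0, 0, 1.2, 15.2, 0, 0, 0, 0, 0, 1.3, 18, 0, 0, 0, 0],
)

```text
time: 10.02
position: [0.5359, 0.2704, 0.1945]
tool_rot: [0.953, 0.302, 0.0, -0.0]
ft_force: [0.4, -0.2, -1.3]
grip_width: 0.0151
grip_force: 25.0
```

Request:
send_rows(
  moves=[0, 0, 2.5, 0, 0, 0, 0, 0, 0, 4, 0, 0, 0, 0, 0, 0, 4.8, 0, 0, 0, 0, 0, 0, 4.8, 0, 0, 0, 0, 0, 0, 4.8, 0, 0, 0, 0],
)

```text
time: 10.43
position: [0.5359, 0.3147, 0.1943]
tool_rot: [0.953, 0.302, -0.001, 0.001]
ft_force: [-0.2, -0.2, -3.0]
grip_width: 0.0155
grip_force: 25.0
```

```bash
python3 - <<'E'
from meas import *
for i in range(3):
    p=monitor.get_obs()['position'];print(p)
    T2=cams.camera('wrist')
p=o['position']
b=p[2]-.0645
q=sel(p[0],p[1],.06,b+.023,.004); print('disc',len(q),cv2.minEnclosingCircle(q))
q=P[near(p[0],p[1],.06)&(abs(P[...,2]-b-.023)<.006)];A=np.c_[q[:,:2],np.ones(len(q))];print('tilt',np.linalg.lstsq(A,q[:,2],rcond=None)[0])
d=cam('top');Q=cloud(d);mm=(np.hypot(Q[...,0]-p[0]+.003,Q[...,1]-p[1])<.06)&(abs(Q[...,2]-b-.023)<.006)
q=Q[mm][:,:2].astype(np.float32)*1000;print('top disc',len(q),cv2.minEnclosingCircle(q),np.median(Q[mm][:,2]),b+.023)
E
```

```text
[0.53600047 0.31423582 0.19432731]
[0.53611923 0.31410299 0.19440334]
[0.53622694 0.31413507 0.19448534]
disc 8369 ((536.1272583007812, 312.8720703125), 46.91459655761719)
tilt [-0.00512519 -0.00877069  0.15850773]
top disc 294 ((530.4682006835938, 300.3433837890625), 45.8100700378418) 0.1524724392710717 0.15275131877742457
```

Request:
send_rows(
  moves=[0, 0, 0.2, -1.2, 0, 0, 0, 0, 0, 0.2, -2.4, 0, 0, 0, 0, 0, 0.2, -3.4, 0, 0, 0, 0, 0, 0.2, -4.2, 0, 0, 0, 0, 0, 0.2, -4.6, 0, 0, 0],
)

```text
time: 11.1
position: [0.5349, 0.3173, 0.1461]
tool_rot: [0.953, 0.302, -0.002, 0.0]
ft_force: [-0.5, 0.2, -1.7]
grip_width: 0.0152
grip_force: 25.0
```

Request:
send_rows(
  moves=[0, 0, 0, -0.3, 0, 0, 0, 0, 0, 0, -0.6, 0, 0, 0, 0, 0, 0, -0.8, 0, 0, 0, 0, 0, 0, -0.95, 0, 0, 0, 0, 0, 0, -0.95, 0, 0, 0],
)

```text
time: 11.52
position: [0.5361, 0.3179, 0.1391]
tool_rot: [0.953, 0.302, 0.0, -0.0]
ft_force: [0.0, -0.1, -2.6]
grip_width: 0.0151
grip_force: 25.0
```

Request:
send_rows(
  moves=[0, 0, 0, -0.05, 0, 0, 0, 0, 0, 0, -0.1, 0, 0, 0, 0, 0, 0, -0.1, 0, 0, 0],
)

```text
time: 11.77
position: [0.5364, 0.3179, 0.1386]
tool_rot: [0.953, 0.302, 0.001, -0.0]
ft_force: [-0.0, -0.3, -1.2]
grip_width: 0.015
grip_force: 25.0
```

Request:
send_rows(
  moves=[0, 0, 0, -0.05, 0, 0, 0, 0, 0, 0, -0.1, 0, 0, 0, 0, 0, 0, -0.1, 0, 0, 0],
)

```text
time: 12.02
position: [0.5365, 0.3179, 0.1385]
tool_rot: [0.953, 0.302, 0.001, 0.0]
ft_force: [-1.1, -0.5, 5.1]
grip_width: 0.0153
grip_force: 25.0
```

Request:
send_rows(
  moves=[0, 0, -0.1, 0.1, 0, 0, 0, 0, 0, -0.1, 0.1, 0, 0, 0, 1, 0, -0.1, 0.1, 0, 0, 0, 1, 0, -0.1, 0.1, 0, 0, 0, 1, 0, -0.1, 0.1, 0, 0, 0],
)

```text
time: 12.43
position: [0.5361, 0.3169, 0.1379]
tool_rot: [0.953, 0.302, 0.0, -0.0]
ft_force: [-0.5, 0.1, -0.3]
grip_width: 0.0279
grip_force: 0.0
```

Request:
send_rows(
  moves=[1, 0, 0, 0, 0, 0, 0, 1, 0, 0, 0, 0, 0, 0, 1, 0, 0, 0, 0, 0, 0, 1, 0, 0, 0, 0, 0, 0, 1, 0, 0, 0, 0, 0, 0],
)

```text
time: 12.85
position: [0.5361, 0.3168, 0.138]
tool_rot: [0.953, 0.302, -0.0, -0.0]
ft_force: [0.0, -0.2, -0.7]
grip_width: 0.0606
grip_force: 0.0
```

Request:
send_rows(
  moves=[1, 0, 0, 0, 0, 0, 0, 1, 0, 0, 1, 0, 0, 0, 1, 0, 0, 4, 0, 0, 0, 1, 0, 0, 8, 0, 0, 0, 1, 0, 0, 11, 0, 0, 0],
)

```text
time: 13.27
position: [0.5365, 0.317, 0.2509]
tool_rot: [0.953, 0.302, 0.001, -0.0]
ft_force: [1.0, -0.2, 0.6]
grip_width: 0.0857
grip_force: 0.0
```

```bash
python3 - <<'E'
from meas import *
p=o['position'];print(p,o['tool_rot'],o['grip_width'])
for n,rad,h in(('disc',.06,.097),('collar',.03,.12),('stem',.02,.152),('stem',.02,.164)):
    q=sel(.5355,.3146,rad,h,.004);print(n,len(q),cv2.minEnclosingCircle(q) if len(q) else 0)
    q=P[near(.5355,.3146,rad)&(abs(P[...,2]-h)<.004)];
    if len(q)>5:print(np.median(q[:,2]),np.linalg.lstsq(np.c_[q[:,:2],np.ones(len(q))],q[:,2],rcond=None)[0])
q=sel(.516,.171,.04,.067,.004); print('bar',len(q),cv2.minAreaRect(q))
cv2.imwrite('pics/w3.png',c['pixels'])
E
```

```text
[0.53653674 0.31704752 0.25090592] [ 9.53415216e-01  3.01659767e-01  8.96669138e-04 -8.51039214e-05] 0.08572492696281021
disc 5646 ((534.4308471679688, 313.3666076660156), 47.81064987182617)
0.09724942025742445 [0.00010361 0.00039524 0.09705825]
collar 676 ((534.5569458007812, 313.42510986328125), 18.98088264465332)
0.12004490461747538 [-0.01134744 -0.00630286  0.12797741]
stem 304 ((535.6441040039062, 315.5798034667969), 7.942275524139404)
0.15219395307444392 [-0.01926883 -0.06184445  0.18192752]
stem 0 0
bar 0 ((0.0, 0.0), (0.0, 0.0), 0.0)
```

View pics/w3.png

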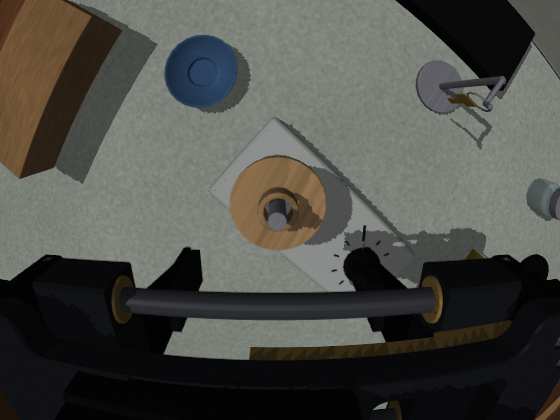

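The wooden disc at (278,203) sits level on the pot. Its top measures 97.2 mm high and the stem top 152 mm, so the lid is home. Next I take the collar.

Request:
send_rows(
  moves=[1, -0.2, -0.25, -3, 0, 0, 0, 1, -0.2, -0.25, -6.5, 0, 0, 0, 1, -0.2, -0.25, -9.5, 0, 0, 0, 1, -0.2, -0.25, -11.5, 0, 0, 0, 1, -0.2, -0.25, -12.2, 0, 0, 0],
  grip_force=15,
)

```text
time: 13.73
position: [0.5319, 0.3134, 0.1231]
tool_rot: [0.953, 0.302, -0.003, 0.0]
ft_force: [-0.3, 0.2, 0.2]
grip_width: 0.087
grip_force: 0.0
```

Request:
send_rows(
  moves=[1, 0, 0, -0.3, 0, 0, 0, 1, 0, 0, -0.6, 0, 0, 0, 1, 0, 0, -0.9, 0, 0, 0, 1, 0, 0, -1.1, 0, 0, 0, 1, 0, 0, -1.1, 0, 0, 0],
)

```text
time: 14.15
position: [0.5346, 0.3145, 0.1159]
tool_rot: [0.953, 0.302, 0.001, -0.0]
ft_force: [-0.2, -0.2, 0.1]
grip_width: 0.0873
grip_force: 0.0
```

Request:
send_rows(
  moves=[0, 0, 0, 0, 0, 0, 0, 0, 0, 0, 0, 0, 0, 0, 0, 0, 0, 0, 0, 0, 0, 0, 0, 0, 0, 0, 0, 0, 0, 0, 0, 0, 0, 0, 0],
)

```text
time: 14.57
position: [0.5342, 0.3143, 0.1152]
tool_rot: [0.953, 0.302, 0.0, -0.0]
ft_force: [-0.8, -0.4, 0.2]
grip_width: 0.0613
grip_force: 0.0
```

Request:
send_rows(
  moves=[0, 0, 0, 0, 0, 0, 0, 0, 0, 0, 0, 0, 0, 0, 0, 0, 0, 0, 0, 0, 0, 0, 0, 0, 0, 0, 0, 0],
)

```text
time: 14.9
position: [0.5341, 0.3143, 0.115]
tool_rot: [0.953, 0.302, -0.0, 0.0]
ft_force: [-0.5, -0.8, -0.4]
grip_width: 0.0379
grip_force: 15.0
```

Request:
send_rows(
  moves=[0, 0, 0, 0, 0, 0, 0, 0, 0, 0, 0.3, 0, 0, 0, 0, 0, 0, 0.8, 0, 0, 0, 0, 0, 0, 1.5, 0, 0, 0, 0, 0, 0, 2.2, 0, 0, 0],
  grip_force=25,
)

```text
time: 15.32
position: [0.534, 0.3143, 0.1376]
tool_rot: [0.953, 0.302, -0.0, -0.0]
ft_force: [-0.1, 0.4, -1.6]
grip_width: 0.0373
grip_force: 25.0
```

Request:
send_rows(
  moves=[0, 0, 0, 0.8, 0, 0, 0, 0, 0, 0, 1.6, 0, 0, 0, 0, 0, 0, 2.4, 0, 0, 0, 0, 0, 0, 3.2, 0, 0, 0, 0, 0, 0, 4, 0, 0, 0],
)

```text
time: 15.73
position: [0.5342, 0.3143, 0.1781]
tool_rot: [0.953, 0.302, 0.0, -0.0]
ft_force: [0.8, -0.6, -2.3]
grip_width: 0.0377
grip_force: 25.0
```

Request:
send_rows(
  moves=[0, 0, 0, 1, 0, 0, 0, 0, 0, 0, 2, 0, 0, 0, 0, 0, 0, 3, 0, 0, 0, 0, 0, 0, 4, 0, 0, 0, 0, 0, 0, 4.5, 0, 0, 0],
)

```text
time: 16.15
position: [0.5348, 0.3146, 0.2241]
tool_rot: [0.953, 0.302, 0.001, -0.0]
ft_force: [-0.0, 0.1, -1.3]
grip_width: 0.0375
grip_force: 25.0
```

Request:
send_rows(
  moves=[0, 0, 0, 0, 0, 0, 0, 0, 0, 0, 0, 0, 0, 0, 0, 0, 0, 0, 0, 0, 0, 0, 0, 0, 0, 0, 0, 0],
)

```text
time: 16.48
position: [0.5336, 0.3141, 0.2213]
tool_rot: [0.953, 0.302, -0.001, 0.0]
ft_force: [-0.4, 0.5, -0.9]
grip_width: 0.0377
grip_force: 25.0
```

```bash
python3 - <<'E'
from h import *
o=monitor.get_obs();print(o['position'],o['ft_force'],o['grip_width'],o['grip_force'])
c=cam('side');P=cloud(c);cv2.imwrite('pics/side1.png',cv2.resize(c['pixels'][150:330,140:340],None,fx=3,fy=3,interpolation=2))
m=np.hypot(P[...,0]-.535,P[...,1]-.315)<.06
print(np.histogram(P[m][:,2],np.arange(0,.3,.01))[0])
s=m&(np.hypot(P[...,0]-.535,P[...,1]-.315)<.02)&(P[...,2]>.11)&(P[...,2]<.165);q=P[s];print('stem',len(q),q.mean(0) if len(q) else 0,q[:,2].max() if len(q) else 0)
E
```

```text
[0.53360101 0.31414437 0.22125338] [-0.40604925  0.49134337 -0.9376831 ] 0.03767524537894948 24.999774489551783
[  3   3 164 316  54  71  69  65 205 350  15  16  13  16  11   2   0   0
   0  91 322  19   0   0   0   0   0   0  24]
stem 58 [0.52843474 0.32060879 0.12980502] 0.15149697974182028
```

View pics/side1.png

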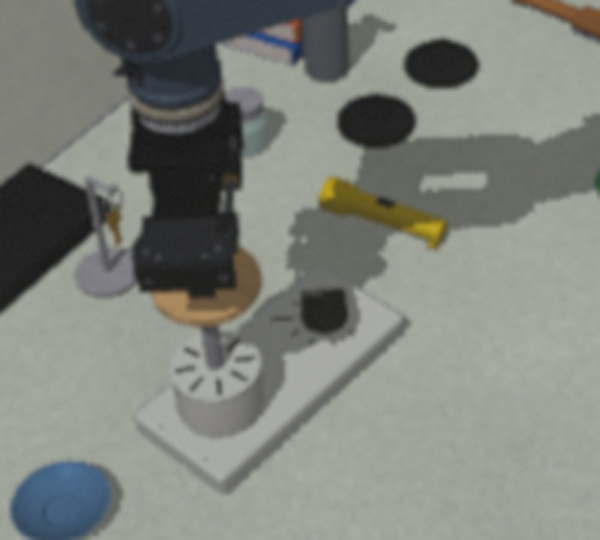

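The inner lid, with its vent slots, is seated in the pot at (218,370). The wooden cover is held level above the stem at (207,285). I let it settle and hand in.

Request:
send_rows(
  moves=[0, 0, 0, 0, 0, 0, 0, 0, 0, 0, 0, 0, 0, 0, 0, 0, 0, 0, 0, 0, 0, 0, 0, 0, 0, 0, 0, 0, 0, 0, 0, 0, 0, 0, 0],
)

```text
time: 16.95
position: [0.5341, 0.3143, 0.222]
tool_rot: [0.953, 0.302, -0.0, 0.0]
ft_force: [0.8, -0.2, -1.5]
grip_width: 0.0377
grip_force: 25.0
```

```bash
python3 -c "
from rig import workorder; print(workorder.hand_in())"
```

```text
the job is handed in; nothing more can be done
None
```

I handed the job in, but it returned no verdict: the dial measured about 2.40 rad after I set it, the inner lid is seated in the pot, and the arm holds the wooden cover level about 4 cm above the stem's top.

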